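# Index the tip carousel and unscrew the red holder

### The job

Turn the tip carousel with its black knob until the red tip holder has clicked into place at the front, in the gap before the clear hood. Then unscrew the red holder, lift it off and stand it upright on the glass slab; leave the blue and green holders screwed on and knock nothing over.

Things in the scene. Friction and masses are not known exactly. Their poses are not given: they have to be found in the camera images.
- turret (a joint): angle (rad) of the carousel's turning disc: 0 at the start, positive anticlockwise seen from above. A spring-like detent holds it every pi/2 (4 stations); it takes about 0.25 N m to leave one, and once released it runs into the nearest one by itself. It may be turned several quarter turns either way.
- knob_grip (a point): centre of the black bar knob on the carousel's axis, above the hood: bar 40 mm long (its own x), 14 mm thick (y), 18 mm high (z), centred on this point; its top is 120 mm above the worktop, its underside 102 mm, with a round flange 48 mm across just under it; the hood's top is at 96 mm. Turns with the disc.
- carousel: white round tip carousel, fixed, 228 mm across; origin on the worktop on its axis; its -x points to its front (grey mark on the foot). On it turns an aluminium disc (top 40 mm above the worktop) with four threaded steel studs, 30 mm high, 88 mm from the axis, 90 degrees apart: the front one is bare at the start, the red, blue and green holders are on the others in any order.
- front_station (a point): point on the disc's top (40 mm above the worktop) where the front stud stands, 88 mm before the axis along the carousel's -x; fixed, does not turn with the disc.
- red_grip (a point): centre of the grip of the red plastic tip holder, an upright cap 46 mm high, 40 g: the upper 18 mm is a round knurled grip 26 mm across, the neck below it is as wide, and the lowest 15 mm is a hollow skirt 33 mm across. The point lies on its axis (z), 37 mm above its lower rim and 9 mm below its top.
- blue_grip (a point): same point of the blue holder, of the same make
- green_grip (a point): same point of the green holder, of the same make
- slab_top (a point): centre of the top face of the greenish glass slab, 78 mm (its x) x 105 mm (its y), 10 mm thick, lying loose on the worktop; 250 g
- dropper_bottle: brown dropper bottle, 34 mm across, 109 mm high, bystander; origin under its foot, z up
- gel_jar: blue and black jar with green lid, 39 mm across, 81 mm high, bystander; origin under its foot, z up
- spray_bottle: brown spray bottle with white head, 45 mm across, 154 mm high, bystander; origin under its foot, z up
- hood_edge (a point): middle of the straight front edge of the fixed clear flat hood, top face (96 mm above the worktop, hood 4 mm thick), 14 mm before the carousel's axis. The hood covers the side and back stations, so a holder can come off only at the front.
- red_rim (a point): centre of the lower rim of the red holder, 3 mm above the disc when screwed on. It unscrews anticlockwise seen from above, rising 10 mm per turn; depending on how far it was turned in it comes free after 1.7 to 2.1 rad and meets a stop at 2.3 to 2.6 rad; between them it lifts off with little force (ease it if it binds), before that not at all. Lifting 30 mm clears the stud.
- small_jar: small cream jar with white lid, 31 mm across, 32 mm high, bystander; origin under its foot, z up
There are look-alikes about, which are no part of the job. There is more than one size of the part that bears red_grip; the job needs the smaller.

How it is judged:
By the outcome, as a careful person would: the job done as asked, in the order asked, and still so for the second after the job is handed in, with the robot touching nothing.
It also fails if it takes over 72 s, if anything falls off the work surface, if the arm or the gripper's body presses on something with over 40 N, if the wrist force passes 120 N, or if a joint passes its speed limit or range.

### The arm

A 7-joint arm with a two-finger parallel gripper is mounted at the origin on a cart in front of the work surface, level with it; the furniture and walls round the work are solid. World frame = base frame: x ahead of the robot, y to its left, z up, the work surface at z = 0. Lengths are in mm, angles in rad, forces in N, time in s.
With the tool pointing down it reaches from about 350 to 900 mm from the base axis. Payload 8.1 kg.
Tool frame: the origin (TCP) lies midway between the tips of the shut fingers; the grasp point (between the pads) lies env.hold_point_z behind it (env.hold_point_z is the distance from the TCP to the grasp point, in mm); z points along the fingers, y is the direction in which the jaws open and shut (so a half turn about z gives the same grasp; the last joint's range is limited). The gripper opens to 92 mm and grips with 3 to 60 N. Pads are 19 mm wide; open, the fingers measure 130 mm over their backs; the gripper's body (75 mm by 190 mm) begins 47 mm behind the grasp point.
Start: joints at [1.179, 0.434, 0.025, 1.573, -0.012, 1.134, -0.075], TCP at [177.977, -599.137, 226.742] pointing down, gripper open.
Joint ranges: [-2.62, 2.62], [-0.44, 2.09], [-1.27, 1.32], [0.08, 2.57], [-1.32, 4.46], [0.12, 2], [-2.74, 2.74]. Speed limits (rad/s): [2.22, 2.22, 3.01, 3.01, 3.14, 3.14, 3.14].

### API

Orientations are given as a unit quaternion [w, x, y, z].
In Python, from bench import env gives the robot as it stands.
- The arm moves only by the tool carry_out, never from a script. Its argument "increments" is a list of rows, each a list of 3 entries, a list of its own where there are three numbers: the gripper's target within -1 to 1 (shut at 1, half-way at 0, fully open at -1), then the shift along the tool's x, y, z in mm, then the turn about the tool's z in rad. A call has 1 to 8 rows; each row is the pose to reach, as a shift and turn from the pose commanded when the call began, along the tool's axes at that moment; what a row does not reach only later rows make up. A row lasts 1/12 s, in which the tool goes at most 41.7 mm and 7.16 degrees, less where a joint would pass 70% of its speed; a pose out of reach is approached as far as the arm can. A call with a gripper value outside its range is refused whole. The fingers move at their own pace and stop on an object; the grip force is fixed at half the most. Time passes only in rows, so rows that repeat a pose let the fingers close. It gives the time, the measured TCP pose, the force and the opening at its end, in the units of the state.
- env.read_state(): the state, without advancing time (a new reading comes with each control period).
- env.read_camera(name): name is "scene" or "top" or "wrist"; returns a dict with "color" (384x512x3 uint8, red, green, blue), "fx", "fy", "cx", "cy" (pixels), "cam_to_world" (4x4, takes a point from camera to world coordinates). Camera axes: x right, y down, z forward; pixel columns grow to the right and rows downward; lengths in mm; the calibration is good to about 2 mm. The wrist camera is an equidistant fisheye: a pixel r from the principal point sees the ray r / f radians off the axis. A picture is of the moment at which its call begins. There is no depth.
- env.sign_off(): hands the job in, once; it reports no verdict.
Trained networks look in a picture, given as the dict that the camera call returned (one of the last four; its "shot" number tells which), for a name from the list of things; names that differ only in an ending like _2 or _b are one class to them, and where a whole thing is asked for, a point or a joint stands for the part that bears it (a point fixed in the world has none). Each returns a list of dicts, best first, with "p" (0 to 1); they miss things now and then, are a little off and sometimes report something else, mostly with a low value. They report only what shows in the picture. A call takes as long as a camera call. They do not tell look-alikes from the thing itself.
- env.masks_of(picture, query): "region" (384x512 bool, what is visible of it).
- env.place_of(picture, query): "at" ([x, y, z] in mm, in world coordinates, good to about 4 mm: a listed point, or the origin of a listed thing).
The state is a dict: "time_s": time; "joints": joint angles; "joint_vel": joint speeds; "effort": joint torques, N m; "position": TCP position; "tool_rot": TCP orientation; "contact_force": force on the tool from outside, world axes, zero at the start; "moment": the same for the moment, N m; "finger_gap": opening from 0.0 (shut) to 1.0 (fully open).
Only numpy, scipy, OpenCV 4.12 (cv2) and the standard library are available. Lean on these libraries where they do the work, as an engineer would, in place of code of your own. Each camera call takes 0.05 s, during which the arm holds its last target.

## Working session

There is one attempt and no reset: what is moved stays moved. The work goes in short steps, Python scripts to look and compute and a tool call to move; the robot and the scene stay as the last step left them, time stands still between calls to the robot, and variables do not carry over. Pictures are saved under pics/ and viewed, and the job is handed in when it is done.

Besides the shell and the picture viewer there is one more tool, called in YAML: its name, and indented under it one key for each argument. carry_out: Moves the arm, as the interface text tells. Its arguments: {"type":"object","properties":{"increments":{"type":"array","items":{"type":"array"}}},"required":["increments"]}

```bash
ls; mkdir -p pics
cat > h.py <<'E'
import cv2,numpy as np
from bench import env
def shot(n,tag):
    p=env.read_camera(n); cv2.imwrite(f'pics/{tag}.png',p['color'][:,:,::-1]); return p
def st():
    s=env.read_state(); print({k:np.round(s[k],3).tolist() for k in ('time_s','joints','position','tool_rot','contact_force','moment','finger_gap')})
    return s
E
python3 - <<'E'
from h import *
st(); print(env.hold_point_z)
for n in ('scene','top'):
    p=shot(n,n+'0')
    print(n,p['fx'],p['cx'],p['cy'],np.round(p['cam_to_world'],3).tolist())
    for q in ['knob_grip','carousel','front_station','red_grip','red_rim','blue_grip','green_grip','slab_top','dropper_bottle','gel_jar','spray_bottle','hood_edge','small_jar']:
        print(q,[(round(d['p'],2),np.round(d['at']).tolist()) for d in env.place_of(p,q)])
E
```

```text
pics
{'time_s': 0.0, 'joints': [1.179, 0.435, 0.025, 1.574, -0.012, 1.134, -0.075], 'position': [177.812, -598.656, 225.963], 'tool_rot': [-0.001, 0.99, 0.144, -0.0], 'contact_force': [-0.123, 0.534, -0.906], 'moment': [0.039, -0.013, -0.048], 'finger_gap': 1.001}
18.8
scene 456.56474551390033 259.6739146023957 200.22813071535478 [[-0.576, -0.628, 0.524, -149.714], [-0.817, 0.45, -0.359, 520.727], [-0.01, -0.635, -0.773, 1133.496], [0.0, 0.0, 0.0, 1.0]]
knob_grip [(0.89, [585.0, 169.0, 107.0])]
carousel [(0.76, [584.0, 170.0, -4.0])]
front_station [(0.83, [498.0, 189.0, 37.0]), (0.43, [728.0, -308.0, -1.0])]
red_grip [(0.66, [640.0, 379.0, 46.0]), (0.51, [609.0, 254.0, 82.0]), (0.31, [583.0, 167.0, -2.0])]
red_rim [(0.77, [639.0, 386.0, -0.0]), (0.61, [607.0, 251.0, 44.0]), (0.4, [409.0, 0.0, 2.0])]
blue_grip [(0.51, [562.0, 81.0, 81.0])]
green_grip [(0.54, [725.0, -174.0, -1.0])]
slab_top [(0.71, [488.0, -176.0, 9.0]), (0.7, [584.0, 170.0, 109.0]), (0.3, [503.0, 190.0, 34.0])]
dropper_bottle [(0.77, [378.0, 344.0, 2.0])]
gel_jar [(0.57, [729.0, -176.0, -2.0])]
spray_bottle [(0.83, [728.0, -306.0, 0.0])]
hood_edge []
small_jar [(0.66, [409.0, -6.0, 2.0])]
top 396.42443702055226 263.97920118029697 190.31328277306656 [[-0.002, -0.995, 0.1, 412.022], [-1.0, 0.0, -0.016, 37.434], [0.015, -0.1, -0.995, 1482.503], [0.0, 0.0, 0.0, 1.0]]
knob_grip [(0.71, [578.0, 172.0, 111.0])]
carousel [(0.72, [586.0, 168.0, 1.0])]
front_station []
red_grip [(0.55, [642.0, 383.0, 51.0])]
red_rim [(0.53, [640.0, 383.0, 1.0])]
blue_grip []
green_grip []
slab_top [(0.65, [484.0, -180.0, 11.0])]
dropper_bottle [(0.4, [379.0, 351.0, -3.0])]
gel_jar [(0.58, [730.0, -176.0, -2.0]), (0.21, [486.0, -178.0, 10.0])]
spray_bottle [(0.67, [731.0, -310.0, -1.0])]
hood_edge [(0.98, [571.0, 172.0, 95.0])]
small_jar [(0.59, [409.0, -2.0, 3.0])]
```

View pics/scene0.png

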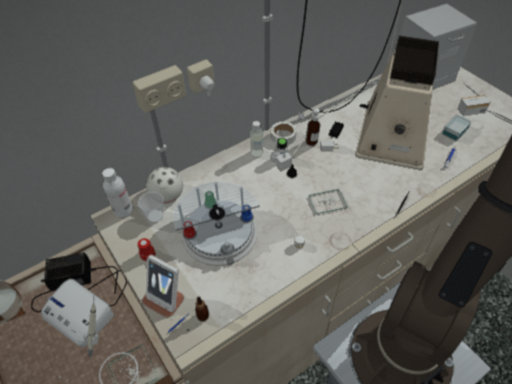

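View pics/top0.png

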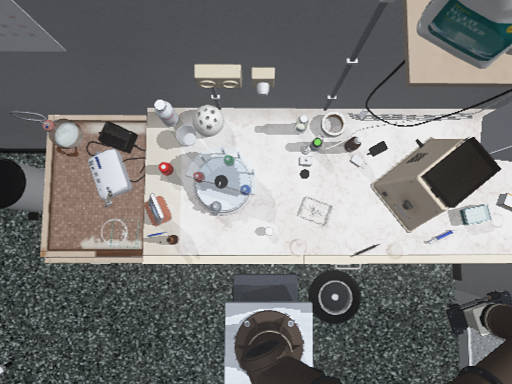

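Run:
```python
import cv2
a=cv2.imread('pics/scene0.png'); cv2.imwrite('pics/s0c.png',cv2.resize(a[130:330,60:330],None,fx=2.9,fy=2.9,interpolation=2))
a=cv2.imread('pics/top0.png'); cv2.imwrite('pics/t0c.png',cv2.resize(a[70:220,150:310],None,fx=4,fy=4,interpolation=2))
```

```text
(no output)
```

View pics/s0c.png

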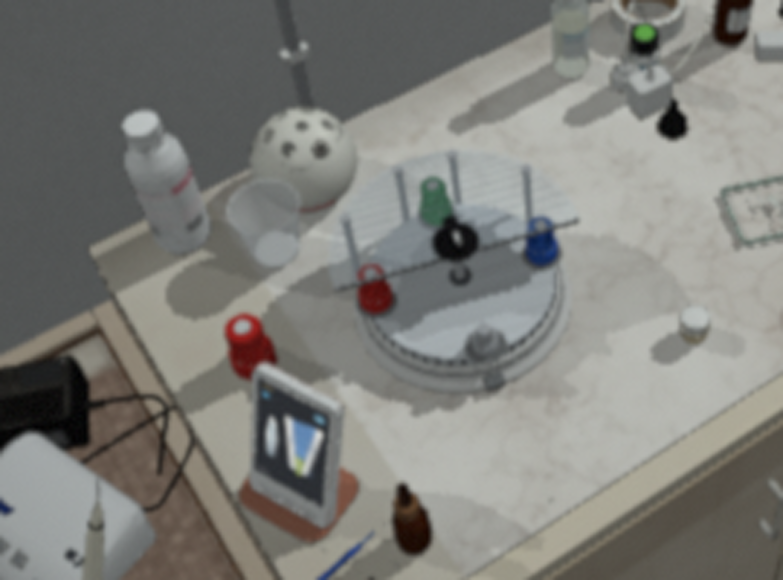

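View pics/t0c.png

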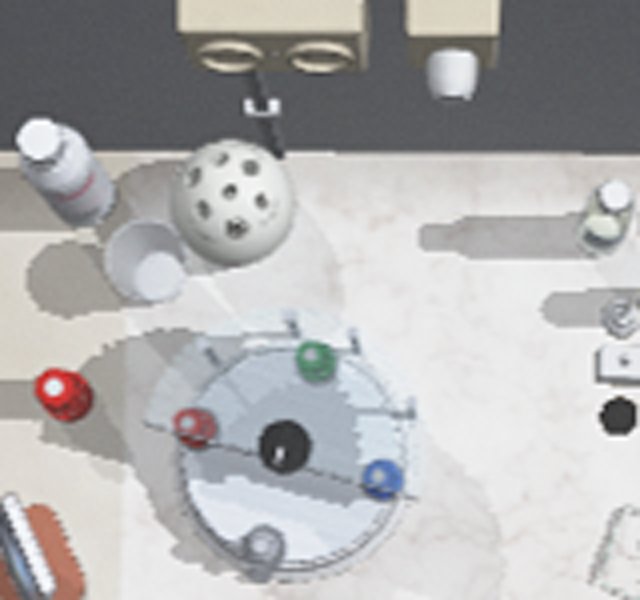

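```bash
cat >> h.py <<'E'
from scipy.spatial.transform import Rotation as Ro
def tool(target,yawdeg=None):
    """tool-frame shift to world target TCP; yaw = azimuth of tool y (mod pi)"""
    s=env.read_state(); q=np.array(s['tool_rot']); R=Ro.from_quat(q[[1,2,3,0]]).as_matrix()
    d=R.T@(np.array(target)-s['position']); az=np.degrees(np.arctan2(R[1,1],R[0,1]))
    print('tool shift',np.round(d,1),'tool y az',round(az,1),'tilt',np.round(R[:,2],3),'j7',round(s['joints'][6],2))
    if yawdeg is not None:
        dd=(az-yawdeg+90)%180-90; print('turn about z rad',round(np.radians(dd),3))
    return R
E
python3 -c "
from h import *
tool([500,150,330])"
```

```text
tool shift [ 522.  -626.5 -103.3] tool y az -73.5 tilt [ 0. -0. -1.] j7 -0.08
```

carry_out:
  increments:
    - [-1,[12,-15,-30],0]
    - [-1,[32,-40,-60],0]
    - [-1,[55,-66,-85],0]
    - [-1,[78,-94,-100],0]
    - [-1,[102,-123,-103],0]
    - [-1,[127,-153,-103],0]
    - [-1,[152,-183,-103],0]
    - [-1,[177,-213,-103],0]

```text
time_s: 2.07
position: [287.4, -342.8, 330.1]
tool_rot: [0.0, 0.99, 0.144, 0.0]
contact_force: [1.0, 0.6, 0.1]
finger_gap: 1.0
```

```bash
python3 -c "
from h import *
st();tool([500,150,330])"
```

```text
{'time_s': 2.067, 'joints': [0.872, 0.072, -0.128, 1.803, 0.01, 1.267, -0.54], 'position': [287.356, -342.792, 330.078], 'tool_rot': [0.0, 0.99, 0.144, 0.0], 'contact_force': [0.998, 0.6, 0.079], 'moment': [0.027, -0.108, -0.028], 'finger_gap': 1.0}
tool shift [ 3.441e+02 -4.119e+02 -3.000e-01] tool y az -73.5 tilt [ 0.001 -0.001 -1.   ] j7 -0.54
```

carry_out:
  increments:
    - [-1,[26,-31,0],0]
    - [-1,[52,-62,0],0]
    - [-1,[78,-93,0],0]
    - [-1,[104,-124,0],0]
    - [-1,[130,-155,0],0]
    - [-1,[156,-186,0],0]
    - [-1,[182,-217,0],0]
    - [-1,[208,-248,0],0]

```text
time_s: 2.73
position: [416.0, -45.7, 330.1]
tool_rot: [0.0, 0.99, 0.144, 0.0]
contact_force: [1.3, -0.2, 0.6]
finger_gap: 0.999
```

carry_out:
  increments:
    - [-1,[26,-31,0],0]
    - [-1,[52,-62,0],0]
    - [-1,[78,-93,0],0]
    - [-1,[104,-124,0],0]
    - [-1,[130,-155,0],0]
    - [-1,[136,-164,0],0]
    - [-1,[136,-164,0],0]

```text
time_s: 3.32
position: [499.4, 152.2, 329.4]
tool_rot: [-0.001, 0.989, 0.147, -0.0]
contact_force: [-1.0, 0.2, -0.4]
finger_gap: 0.997
```

Run:
```python
from h import *
st();tool([500,150,330])
p=shot('wrist','w1')
print(p['fx'],p['cx'],p['cy'],np.round(p['cam_to_world'],3).tolist())
for q in ['knob_grip','carousel','front_station','red_grip','red_rim','hood_edge','blue_grip']:
        print(q,[(round(d['p'],2),np.round(d['at'],1).tolist()) for d in env.place_of(p,q)])
```

```text
{'time_s': 3.317, 'joints': [0.119, 0.265, -0.653, 1.617, 0.163, 1.315, -1.835], 'position': [499.43, 152.217, 329.373], 'tool_rot': [-0.001, 0.989, 0.147, -0.0], 'contact_force': [-0.959, 0.235, -0.382], 'moment': [-0.086, -0.021, -0.065], 'finger_gap': 0.997}
tool shift [-0.1  2.3 -0.6] tool y az -73.1 tilt [-0.001  0.002 -1.   ] j7 -1.83
297.3186396354542 254.97237512332623 195.6483014686543 [[0.29, -0.925, -0.247, 566.46], [-0.957, -0.281, -0.072, 171.15], [-0.003, 0.257, -0.966, 486.301], [0.0, 0.0, 0.0, 1.0]]
knob_grip [(0.96, [583.6, 170.5, 115.8])]
carousel [(0.74, [583.2, 169.3, 4.7])]
front_station [(0.89, [497.6, 190.3, 39.5]), (0.3, [602.6, 253.6, 38.5])]
red_grip [(0.37, [602.8, 256.2, 76.1])]
red_rim [(0.59, [644.6, 381.2, -2.5]), (0.55, [603.3, 253.9, 40.2])]
hood_edge [(0.57, [573.0, 171.0, 94.6])]
blue_grip [(0.53, [559.6, 85.2, 79.9])]
```

View pics/w1.png

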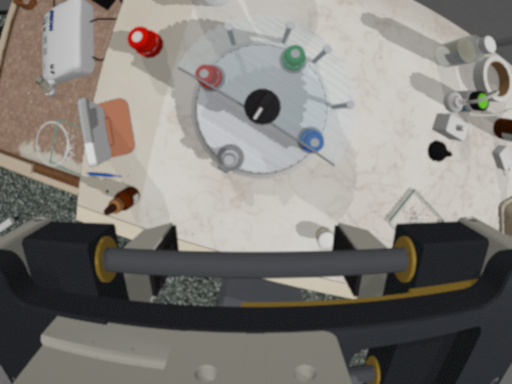

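Run:
```python
import cv2
a=cv2.imread('pics/w1.png'); c=a[75:140,225:300]; cv2.imwrite('pics/w1c.png',cv2.resize(cv2.convertScaleAbs(c,alpha=1.6,beta=20),None,fx=8,fy=8,interpolation=2))
```

```text
(no output)
```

View pics/w1c.png

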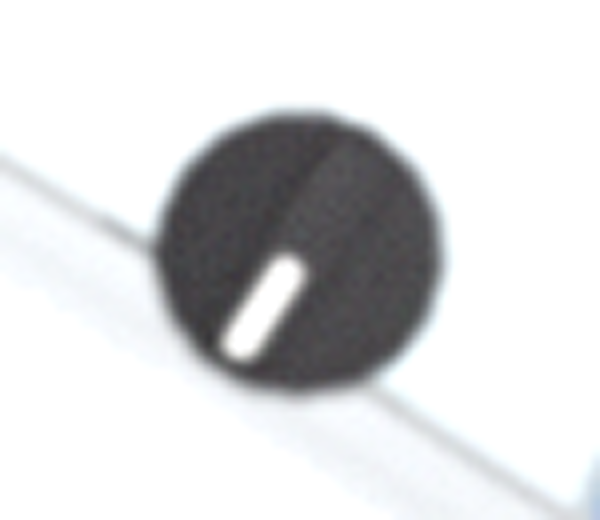

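```bash
cat >> h.py <<'E'
def fish(p,u,v,z):
    x=(u-p['cx'])/p['fx']; y=(v-p['cy'])/p['fy']; r=np.hypot(x,y); d=np.array([np.sin(r)*x/r,np.sin(r)*y/r,np.cos(r)])
    M=p['cam_to_world']; d=M[:3,:3]@d; o=M[:3,3]; return o+d*(z-o[2])/d[2]
E
python3 - <<'E'
from h import *
p=env.read_camera('wrist')
a=fish(p,255,118.4,120);b=fish(p,261.25,108.5,120);print(a,b,np.degrees(np.arctan2(*(a-b)[1::-1])))
print('circle c',fish(p,225+300/8,75+252/8,102))
c=fish(p,180,68,96);d=fish(p,332,163,96);print(c,d,np.degrees(np.arctan2(*(d-c)[1::-1])))
print('front stud',fish(p,230,156,70))
tool([584,170.5,240],-103)
tool([584,170.5,105],-103)
E
```

```text
[566.44901962 165.81989343 120.        ] [580.33792669 161.9792595  120.        ] 164.5425326571705
circle c [583.9668015  160.99053439 102.        ]
[606.11684499 280.74716491  96.        ] [540.25953406  49.16797195  96.        ] -105.87487951682866
front stud [505.76042612 184.73532061  70.        ]
tool shift [87.6  1.7 90. ] tool y az -73.5 tilt [ 0.001 -0.001 -1.   ] j7 -1.83
turn about z rad 0.514
tool shift [ 87.6   1.6 225. ] tool y az -73.5 tilt [ 0.001 -0.001 -1.   ] j7 -1.83
turn about z rad 0.514
```

Run:
```python
from h import *
def pix(p,X):
    M=np.linalg.inv(p['cam_to_world']); c=M[:3,:3]@np.array(X)+M[:3,3]
    if p is W:
        t=np.arctan2(np.hypot(c[0],c[1]),c[2]); k=t/np.hypot(c[0],c[1])
    else: k=1/c[2]
    return np.round([p['cx']+p['fx']*k*c[0],p['cy']+p['fy']*k*c[1]],1)
W=shot('wrist','w2');T=env.read_camera('top');S=env.read_camera('scene')
for X in ([584,170.5,111],[584,161,105],[584,165,105]):
    print(X,pix(W,X),pix(T,X),pix(S,X))
for n,P in (('W',W),('T',T),('S',S)):
    print(n,[(round(d['p'],2),np.round(d['at'],1).tolist()) for d in env.place_of(P,'knob_grip')])
    for d in env.masks_of(P,'knob_grip')[:2]:
        m=d['region']; ys,xs=np.nonzero(m); print(d['p'],m.sum(),xs.mean(),ys.mean(),xs.min(),xs.max(),ys.min(),ys.max())
print(np.round(W['cam_to_world'],3).tolist())
```

```text
[584, 170.5, 111] [255.6 104.1] [219.6 180.6] [215.5 211. ]
[584, 161, 105] [262.8 106.4] [222.5 180.8] [218.5 210.8]
[584, 165, 105] [259.8 105.6] [221.3 180.8] [217.3 211.5]
W []
0.56 6352 241.97544080604533 130.63743702770782 192 303 87 171
T []
S [(0.76, [585.3, 167.3, 109.6])]
0.82 2111 220.86404547607768 233.23590715300804 187 253 204 255
[[0.283, -0.927, -0.246, 566.397], [-0.959, -0.273, -0.073, 166.228], [0.0, 0.257, -0.966, 486.905], [0.0, 0.0, 0.0, 1.0]]
```

View pics/w2.png

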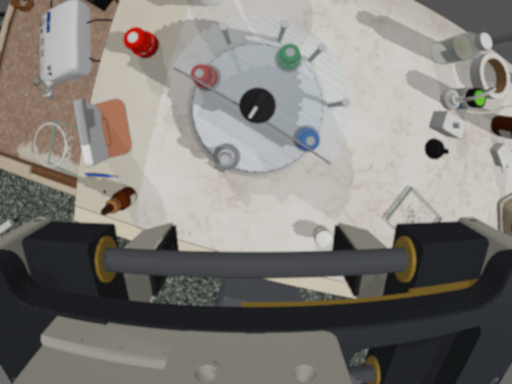

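Run:
```python
from h import *
tool([584,168,180],-105.5)
```

```text
tool shift [ 86.6   5.3 149.7] tool y az -73.5 tilt [-0. -0. -1.] j7 -1.83
turn about z rad 0.559
```

carry_out:
  increments:
    - [-1,[17,1,25],0.11]
    - [-1,[34,2,50],0.22]
    - [-1,[52,3,75],0.33]
    - [-1,[69,4,100],0.44]
    - [-1,[86,5,125],0.55]
    - [-1,[86,5,150],0.56]
    - [-1,[86,5,150],0.56]
    - [-1,[86,5,150],0.56]

```text
time_s: 4.88
position: [582.3, 167.9, 178.8]
tool_rot: [0.001, 0.991, -0.134, -0.001]
contact_force: [0.1, -0.3, 0.1]
finger_gap: 1.004
```

Run:
```python
from h import *
st();tool([584,168,105],-105.5)
p=shot('wrist','w3')
for q in ['knob_grip','carousel','front_station','hood_edge']:
        print(q,[(round(d['p'],2),np.round(d['at'],1).tolist()) for d in env.place_of(p,q)])
np.save('w3.npy',p,allow_pickle=True)
```

```text
{'time_s': 4.883, 'joints': [-0.036, 0.498, -0.485, 1.648, 0.257, 1.063, -2.437], 'position': [582.348, 167.913, 178.824], 'tool_rot': [0.001, 0.991, -0.134, -0.001], 'contact_force': [0.092, -0.26, 0.149], 'moment': [0.036, 0.042, -0.019], 'finger_gap': 1.004}
tool shift [ 1.8 -0.6 73.8] tool y az -105.5 tilt [-0.003 -0.001 -1.   ] j7 -2.44
turn about z rad 0.001
knob_grip [(0.62, [584.8, 168.4, 116.0])]
carousel [(0.97, [586.1, 168.5, 2.5])]
front_station [(0.68, [499.1, 187.9, 40.6])]
hood_edge [(0.94, [571.9, 173.2, 102.0])]
```

View pics/w3.png

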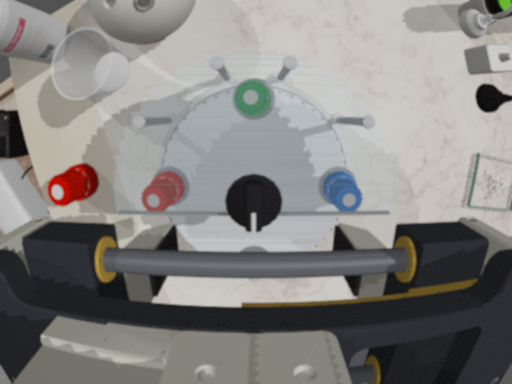

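Run:
```python
from h import *
p=np.load('w3.npy',allow_pickle=True).item()
print(fish(p,253.5,201.5,104))
a,b=fish(p,253.3,215,120),fish(p,253.3,228,120);print(a,b,np.degrees(np.arctan2(*(b-a)[1::-1])))
c,d=fish(p,118,212,96),fish(p,388,212.5,96);print(c,d,np.degrees(np.arctan2(*(d-c)[1::-1])))
```

```text
[585.57866738 167.73834134 104.        ]
[579.71452038 169.46591214 120.        ] [569.42237507 172.33413699 120.        ] 164.42785904738946
[606.42632706 290.64033986  96.        ] [540.21725791  53.24673835  96.        ] -105.58378497138666
```

carry_out:
  increments:
    - [0,[1,0,18],0]
    - [0,[2,0,36],0]
    - [0,[3,-0.5,54],0]
    - [0,[3,-0.5,66],0]
    - [0,[3,-0.5,73],0]
    - [0,[3,-0.5,73],0]
    - [0,[3,-0.5,73],0]

```text
time_s: 5.72
position: [586.6, 167.8, 107.3]
tool_rot: [-0.0, 0.991, -0.135, 0.0]
contact_force: [0.1, 0.2, -0.0]
finger_gap: 0.541
```

Run:
```python
from h import *
st();tool([585,168,105],-105.5)
p=shot('wrist','w4')
```

```text
{'time_s': 5.717, 'joints': [-0.054, 0.575, -0.459, 1.715, 0.307, 0.922, -2.478], 'position': [586.602, 167.845, 107.349], 'tool_rot': [-0.0, 0.991, -0.135, 0.0], 'contact_force': [0.05, 0.17, -0.034], 'moment': [0.042, -0.03, -0.016], 'finger_gap': 0.541}
tool shift [-1.6  0.3  2.3] tool y az -105.5 tilt [ 0.001  0.    -1.   ] j7 -2.48
turn about z rad -0.001
```

View pics/w4.png

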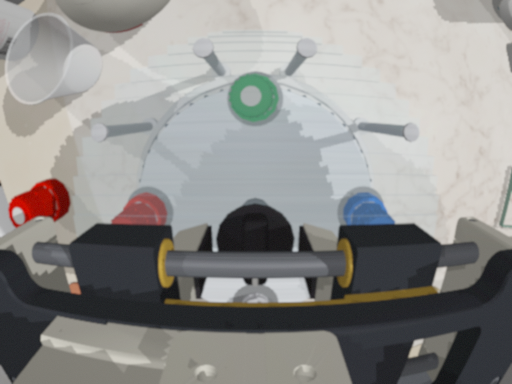

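carry_out:
  increments:
    - [0,[-1.5,0.3,2],0]
    - [1,[-1.5,0.3,2],0]
    - [1,[-1.5,0.3,2],0]
    - [1,[-1.5,0.3,2],0]
    - [1,[-1.5,0.3,2],0]
    - [1,[-1.5,0.3,2],0]
    - [1,[-1.5,0.3,2],0]
    - [1,[-1.5,0.3,2],0]

```text
time_s: 6.43
position: [585.1, 168.4, 104.9]
tool_rot: [-0.0, 0.991, -0.135, 0.0]
contact_force: [0.7, 2.5, -1.6]
finger_gap: 0.149
```

Run:
```python
from h import *
st();tool([585,168,105],-105.5)
```

```text
{'time_s': 6.433, 'joints': [-0.055, 0.576, -0.458, 1.721, 0.308, 0.915, -2.481], 'position': [585.085, 168.425, 104.851], 'tool_rot': [-0.0, 0.991, -0.135, 0.0], 'contact_force': [0.658, 2.451, -1.624], 'moment': [0.491, -0.231, 0.007], 'finger_gap': 0.149}
tool shift [ 0.   0.4 -0.1] tool y az -105.5 tilt [ 0.001  0.001 -1.   ] j7 -2.48
turn about z rad -0.0
```

carry_out:
  increments:
    - [1,[0,0,0],-0.1]
    - [1,[0,0,0],-0.2]
    - [1,[0,0,0],-0.3]
    - [1,[0,0,0],-0.4]
    - [1,[0,0,0],-0.5]
    - [1,[0,0,0],-0.6]
    - [1,[0,0,0],-0.7]
    - [1,[0,0,0],-0.8]

```text
time_s: 7.1
position: [584.9, 170.0, 104.9]
tool_rot: [-0.001, 0.964, 0.264, 0.001]
contact_force: [1.1, 6.6, -4.2]
finger_gap: 0.147
```

Run:
```python
from h import *
st();tool([585,168,105],-15.5)
```

```text
{'time_s': 7.1, 'joints': [0.072, 0.624, -0.661, 1.71, 0.449, 0.963, -1.795], 'position': [584.889, 169.964, 104.859], 'tool_rot': [-0.001, 0.964, 0.264, 0.001], 'contact_force': [1.114, 6.597, -4.214], 'moment': [1.477, -0.255, -0.018], 'finger_gap': 0.147}
tool shift [-0.9  1.7 -0.1] tool y az -59.4 tilt [ 0.001  0.003 -1.   ] j7 -1.8
turn about z rad -0.765
```

carry_out:
  increments:
    - [1,[0,0,0],-0.1]
    - [1,[0,0,0],-0.2]
    - [1,[0,0,0],-0.3]
    - [1,[0,0,0],-0.4]
    - [1,[0,0,0],-0.5]
    - [1,[0,0,0],-0.6]
    - [1,[0,0,0],-0.7]
    - [1,[0,0,0],-0.77]

```text
time_s: 7.77
position: [583.7, 170.9, 104.9]
tool_rot: [-0.002, 0.794, 0.608, 0.001]
contact_force: [-3.4, 8.9, -2.0]
finger_gap: 0.15
```

carry_out:
  increments:
    - [1,[0,0,0],0]
    - [1,[0,0,0],0]

```text
time_s: 7.93
position: [583.7, 170.9, 104.8]
tool_rot: [-0.002, 0.796, 0.606, 0.001]
contact_force: [-2.2, 8.7, -0.9]
finger_gap: 0.145
```

Run:
```python
from h import *
st();tool([585,168,105],-15.5)
p=shot('scene','s5'); a=p['color'][130:290,130:300,::-1]; cv2.imwrite('pics/s5c.png',cv2.resize(a,None,fx=3.5,fy=3.5,interpolation=2))
```

```text
{'time_s': 7.933, 'joints': [0.179, 0.686, -0.849, 1.701, 0.584, 1.026, -1.14], 'position': [583.715, 170.86, 104.848], 'tool_rot': [-0.002, 0.796, 0.606, 0.001], 'contact_force': [-2.201, 8.736, -0.897], 'moment': [1.74, 0.406, 0.003], 'finger_gap': 0.145}
tool shift [-2.4  2.  -0.2] tool y az -15.4 tilt [-0.001  0.004 -1.   ] j7 -1.14
turn about z rad 0.001
```

View pics/s5c.png

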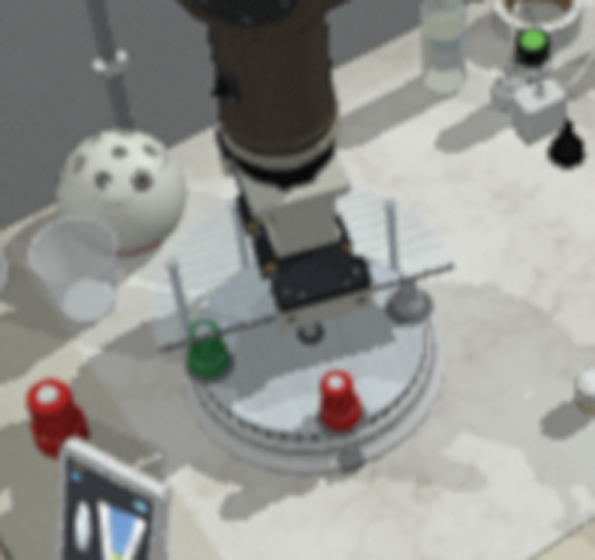

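carry_out:
  increments:
    - [-0.2,[0,0,0],0]
    - [-0.2,[0,0,0],0]
    - [-0.2,[0,0,0],0]
    - [-0.2,[0,0,-15],0]
    - [-0.2,[0,0,-45],0]
    - [-0.2,[0,0,-75],0.1]
    - [-0.2,[0,0,-75],0.2]
    - [-0.2,[0,0,-75],0.3]

```text
time_s: 8.65
position: [586.1, 167.9, 181.9]
tool_rot: [0.001, 0.879, 0.476, 0.002]
contact_force: [-0.1, -1.1, -0.2]
finger_gap: 0.594
```

Run:
```python
from h import *
st();tool([500,191,180],-105.5)
p=shot('wrist','w6')
for q in ['knob_grip','carousel','front_station','red_grip','red_rim','hood_edge']:
        print(q,[(round(d['p'],2),np.round(d['at'],1).tolist()) for d in env.place_of(p,q)])
```

```text
{'time_s': 8.65, 'joints': [0.171, 0.582, -0.822, 1.624, 0.462, 1.136, -1.343], 'position': [586.06, 167.853, 181.882], 'tool_rot': [0.001, 0.879, 0.476, 0.002], 'contact_force': [-0.107, -1.108, -0.246], 'moment': [-0.077, -0.039, 0.038], 'finger_gap': 0.594}
tool shift [-27.6 -84.7   1.6] tool y az -33.1 tilt [ 0.004  0.001 -1.   ] j7 -1.34
turn about z rad 1.263
knob_grip [(0.86, [585.0, 169.0, 113.5])]
carousel [(0.94, [583.9, 171.7, 2.0]), (0.69, [570.2, 174.6, 94.0])]
front_station []
red_grip [(0.97, [499.6, 192.4, 79.2])]
red_rim [(0.88, [496.2, 188.9, 42.7]), (0.83, [642.2, 381.4, -0.0])]
hood_edge [(0.98, [570.9, 172.2, 97.1])]
```

View pics/w6.png

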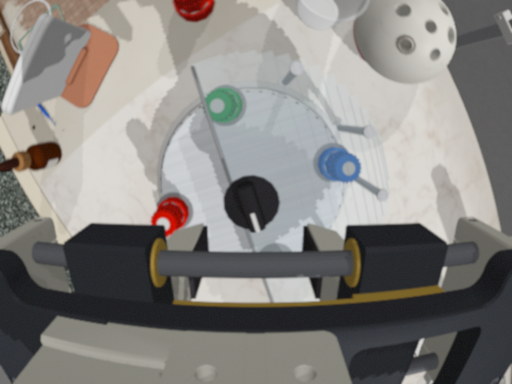

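carry_out:
  increments:
    - [-0.2,[-4,-12,0],0.12]
    - [-0.2,[-8,-24,0],0.24]
    - [-0.2,[-12,-36,0],0.36]
    - [-0.2,[-16,-48,0],0.48]
    - [-0.2,[-20,-60,0],0.6]
    - [-0.2,[-24,-72,0],0.72]
    - [-0.2,[-27,-84,0],0.84]
    - [-0.2,[-27,-84,0],0.96]

```text
time_s: 9.67
position: [497.1, 191.6, 179.6]
tool_rot: [0.0, 1.0, 0.018, -0.001]
contact_force: [0.2, -0.1, 0.0]
finger_gap: 0.6
```

carry_out:
  increments:
    - [-0.2,[0,0,0],0.12]
    - [-0.2,[0,0,0],0.24]
    - [-0.2,[0,0,0],0.3]
    - [-0.2,[0,0,0],0.3]

```text
time_s: 10.0
position: [499.4, 190.6, 179.5]
tool_rot: [0.0, 0.991, -0.131, -0.0]
contact_force: [-0.7, -0.8, 0.2]
finger_gap: 0.598
```

Run:
```python
from h import *
st();tool([500,191.5,63],-105.5)
p=shot('wrist','w7')
for q in ['knob_grip','carousel','front_station','red_grip','red_rim']:
        print(q,[(round(d['p'],2),np.round(d['at'],1).tolist()) for d in env.place_of(p,q)])
```

```text
{'time_s': 10.0, 'joints': [-0.038, 0.398, -0.566, 1.819, 0.25, 0.996, -2.539], 'position': [499.391, 190.624, 179.518], 'tool_rot': [0.0, 0.991, -0.131, -0.0], 'contact_force': [-0.66, -0.792, 0.169], 'moment': [0.013, -0.002, -0.032], 'finger_gap': 0.598}
tool shift [  0.4  -1.1 116.5] tool y az -105.0 tilt [-0. -0. -1.] j7 -2.54
turn about z rad 0.008
knob_grip [(0.6, [584.4, 170.3, 116.7])]
carousel [(0.73, [584.3, 169.2, 4.8])]
front_station [(0.93, [497.8, 191.3, 43.2]), (0.68, [497.4, 188.1, 42.4])]
red_grip [(0.89, [644.4, 380.2, 50.6]), (0.7, [500.6, 194.6, 76.1])]
red_rim [(0.7, [497.5, 191.5, 42.1]), (0.7, [641.8, 385.4, 1.2])]
```

View pics/w7.png

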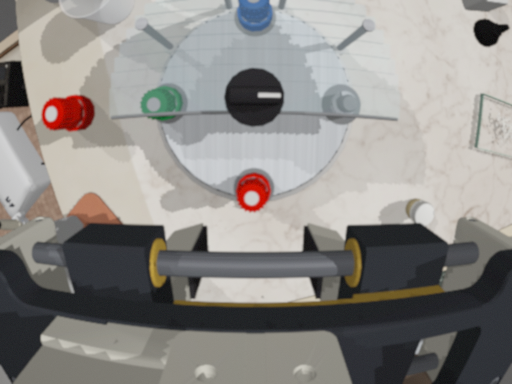

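Run:
```python
from h import *
p=shot('wrist','w8')
for d in env.masks_of(p,'red_grip')[:3]:
    ys,xs=np.nonzero(d['region']); print(d['p'],xs.mean(),ys.mean(),xs.min(),xs.max(),ys.min(),ys.max())
print(fish(p,253,199,89),fish(p,254,97,102))
tool([500,191.5,63],-105.5)
a=p['color'][160:225,215:295,::-1]; cv2.imwrite('pics/w8c.png',cv2.resize(a,None,fx=8,fy=8,interpolation=2))
```

```text
0.9 252.39851024208565 191.69832402234636 236 269 172 212
0.67 68.52753108348135 112.59561870929544 42 95 94 132
[500.91192427 191.55488087  89.        ] [583.50241098 168.58521763 102.        ]
tool shift [  0.2  -1.  116.6] tool y az -104.9 tilt [-0.  0. -1.] j7 -2.54
turn about z rad 0.01
```

View pics/w8c.png

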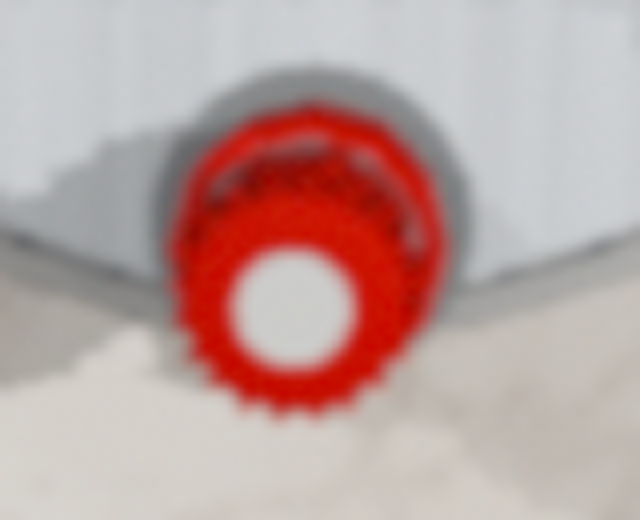

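carry_out:
  increments:
    - [-0.2,[0.5,-1,25],0]
    - [-0.2,[0.5,-1,50],0]
    - [-0.2,[0.5,-1,72],0]
    - [-0.2,[0.5,-1,90],0]
    - [-0.2,[0.5,-1,105],0]
    - [-0.2,[0.5,-1,116],0]
    - [-0.2,[0.5,-1,116],0]
    - [-0.2,[0.5,-1,116],0]

```text
time_s: 11.07
position: [500.2, 191.5, 63.7]
tool_rot: [0.0, 0.992, -0.13, -0.0]
contact_force: [1.1, 0.5, 0.5]
finger_gap: 0.599
```

Run:
```python
from h import *
st();tool([500.7,191.8,63],-105.5)
p=shot('wrist','w9')
```

```text
{'time_s': 11.067, 'joints': [-0.103, 0.542, -0.496, 1.934, 0.366, 0.755, -2.641], 'position': [500.197, 191.472, 63.651], 'tool_rot': [0.0, 0.992, -0.13, -0.0], 'contact_force': [1.064, 0.475, 0.471], 'moment': [0.042, 0.02, 0.001], 'finger_gap': 0.599}
tool shift [ 0.4 -0.4  0.7] tool y az -104.9 tilt [-0.001 -0.    -1.   ] j7 -2.64
turn about z rad 0.01
```

View pics/w9.png

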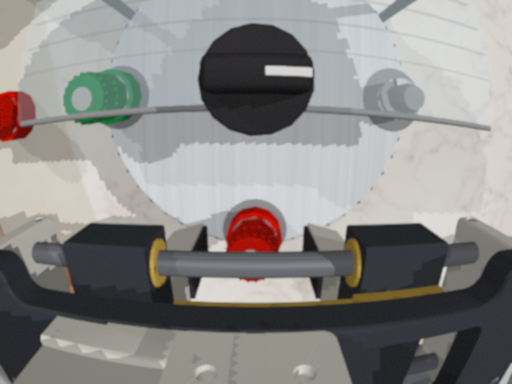

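Centred. Closing.

carry_out:
  increments:
    - [1,[0.3,-0.2,0],0]
    - [1,[0.3,-0.2,0],0]
    - [1,[0.3,-0.2,0],0]
    - [1,[0.3,-0.2,0],0]
    - [1,[0.3,-0.2,0],0]
    - [1,[0.3,-0.2,0],0]

```text
time_s: 11.62
position: [500.8, 191.5, 63.9]
tool_rot: [-0.0, 0.991, -0.13, 0.0]
contact_force: [-0.5, 0.5, 0.3]
finger_gap: 0.274
```

Run:
```python
from h import *
st();tool([500.7,191.8,63],-105.5)
```

```text
{'time_s': 11.617, 'joints': [-0.103, 0.542, -0.496, 1.933, 0.366, 0.755, -2.641], 'position': [500.81, 191.535, 63.938], 'tool_rot': [-0.0, 0.991, -0.13, 0.0], 'contact_force': [-0.464, 0.52, 0.318], 'moment': [0.049, -0.017, 0.017], 'finger_gap': 0.274}
tool shift [-0.2 -0.2  0.9] tool y az -105.0 tilt [ 0.  0. -1.] j7 -2.64
turn about z rad 0.009
```

carry_out:
  increments:
    - [1,[0,0,-0.2],-0.1]
    - [1,[0,0,-0.3],-0.2]
    - [1,[0,0,-0.5],-0.3]
    - [1,[0,0,-0.6],-0.4]
    - [1,[0,0,-0.8],-0.5]
    - [1,[0,0,-1.0],-0.6]
    - [1,[0,0,-1.1],-0.7]
    - [1,[0,0,-1.3],-0.8]

```text
time_s: 12.28
position: [500.8, 191.7, 65.2]
tool_rot: [-0.0, 0.963, 0.268, 0.0]
contact_force: [0.2, -0.0, -0.5]
finger_gap: 0.275
```

Run:
```python
from h import *
st();tool([500.7,191.8,65.2])
p=shot('wrist','w10')
```

```text
{'time_s': 12.283, 'joints': [0.039, 0.593, -0.704, 1.921, 0.52, 0.816, -1.975], 'position': [500.785, 191.691, 65.189], 'tool_rot': [-0.0, 0.963, 0.268, 0.0], 'contact_force': [0.23, -0.044, -0.541], 'moment': [0.077, 0.045, -0.001], 'finger_gap': 0.275}
tool shift [-0.  -0.1 -0. ] tool y az -58.9 tilt [ 0.  0. -1.] j7 -1.98
```

View pics/w10.png

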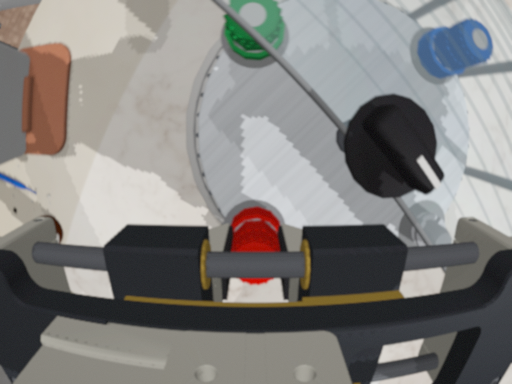

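carry_out:
  increments:
    - [1,[0,0,-0.2],-0.1]
    - [1,[0,0,-0.3],-0.2]
    - [1,[0,0,-0.5],-0.3]
    - [1,[0,0,-0.6],-0.4]
    - [1,[0,0,-0.8],-0.5]
    - [1,[0,0,-1.0],-0.6]
    - [1,[0,0,-1.1],-0.7]
    - [1,[0,0,-1.3],-0.8]

```text
time_s: 13.0
position: [499.3, 191.8, 66.2]
tool_rot: [-0.001, 0.783, 0.622, -0.001]
contact_force: [-4.8, 1.3, 2.8]
finger_gap: 0.275
```

carry_out:
  increments:
    - [1,[0,0,-0.2],-0.1]
    - [1,[0,0,-0.3],-0.2]
    - [1,[0,0,-0.5],-0.3]
    - [1,[0,0,-0.6],-0.4]
    - [1,[0,0,-0.8],-0.5]
    - [1,[0,0,-1.0],-0.6]
    - [1,[0,0,-1.0],-0.6]

```text
time_s: 13.58
position: [498.4, 192.2, 67.2]
tool_rot: [-0.002, 0.564, 0.826, -0.001]
contact_force: [-7.7, 1.2, 5.8]
finger_gap: 0.279
```

Run:
```python
from h import *
st();tool([500.7,191.8,67.2])
```

```text
{'time_s': 13.583, 'joints': [0.238, 0.731, -1.045, 1.906, 0.768, 0.976, -0.796], 'position': [498.413, 192.204, 67.188], 'tool_rot': [-0.002, 0.564, 0.826, -0.001], 'contact_force': [-7.655, 1.159, 5.848], 'moment': [0.343, 1.61, -0.09], 'finger_gap': 0.279}
tool shift [-1.2  2.  -0. ] tool y az 21.4 tilt [-0.003  0.    -1.   ] j7 -0.8
```

carry_out:
  increments:
    - [1,[0,0,-1],0]
    - [1,[0,0,-2],0]
    - [1,[0,0,-3],0]
    - [1,[0,0,-4],0]

```text
time_s: 13.92
position: [498.5, 191.5, 70.5]
tool_rot: [-0.001, 0.566, 0.824, -0.001]
contact_force: [-5.6, 1.4, -3.0]
finger_gap: 0.276
```

Run:
```python
from h import *
st();tool([500.7,191.8,67.2])
p=shot('wrist','w11')
```

```text
{'time_s': 13.917, 'joints': [0.241, 0.726, -1.047, 1.903, 0.762, 0.981, -0.796], 'position': [498.481, 191.513, 70.458], 'tool_rot': [-0.001, 0.566, 0.824, -0.001], 'contact_force': [-5.63, 1.442, -2.989], 'moment': [0.45, 1.139, -0.001], 'finger_gap': 0.276}
tool shift [-0.5  2.2  3.2] tool y az 21.0 tilt [-0.004 -0.001 -1.   ] j7 -0.8
```

View pics/w11.png

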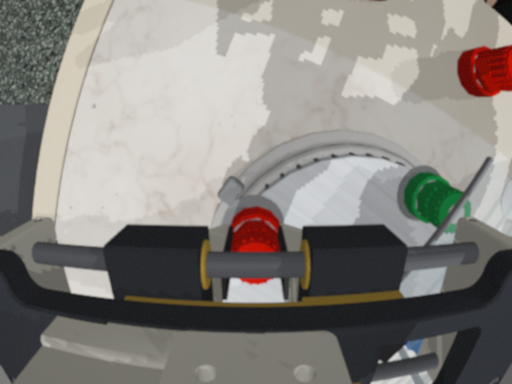

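carry_out:
  increments:
    - [1,[0.7,-1.8,-1],0]
    - [1,[0.7,-1.8,-3],0]
    - [1,[0.7,-1.8,-5],0]
    - [1,[0.7,-1.8,-8],0]

```text
time_s: 14.3
position: [499.1, 191.4, 79.6]
tool_rot: [0.0, 0.566, 0.824, 0.0]
contact_force: [0.4, -0.4, 0.1]
finger_gap: 0.277
```

Free (force ≈ 0). Lifting on.

carry_out:
  increments:
    - [1,[0,0,-8],0]
    - [1,[0,0,-16],0]
    - [1,[0,0,-26],0]
    - [1,[0,0,-40],0]
    - [1,[0,0,-60],0]
    - [1,[0,0,-80],0]
    - [1,[0,0,-80],0]

```text
time_s: 14.88
position: [500.2, 193.3, 164.0]
tool_rot: [0.001, 0.566, 0.825, 0.003]
contact_force: [0.7, 0.5, 0.5]
finger_gap: 0.274
```

Run:
```python
from h import *
st()
p=shot('scene','s12'); a=p['color'][110:300,130:360,::-1]; cv2.imwrite('pics/s12c.png',cv2.resize(a,None,fx=3,fy=3,interpolation=2))
for q in ['slab_top','small_jar','red_rim']: print(q,[(round(d['p'],2),np.round(d['at'],1).tolist()) for d in env.place_of(p,q)])
p=shot('wrist','w12')
tool([485,-178,200],-75)
```

```text
{'time_s': 14.883, 'joints': [0.312, 0.622, -1.151, 1.813, 0.632, 1.126, -0.69], 'position': [500.192, 193.314, 164.023], 'tool_rot': [0.001, 0.566, 0.825, 0.003], 'contact_force': [0.686, 0.504, 0.465], 'moment': [0.078, -0.131, -0.009], 'finger_gap': 0.274}
slab_top [(0.75, [485.2, -175.2, 9.6])]
small_jar [(0.47, [404.6, -4.4, 0.3])]
red_rim [(0.66, [643.3, 384.7, 1.1]), (0.63, [499.9, 190.3, 183.8]), (0.48, [503.3, 188.6, 142.6])]
tool shift [-339.6 -145.3  -40.9] tool y az 21.1 tilt [-0.001 -0.001 -1.   ] j7 -0.69
turn about z rad -1.465
```

View pics/s12c.png

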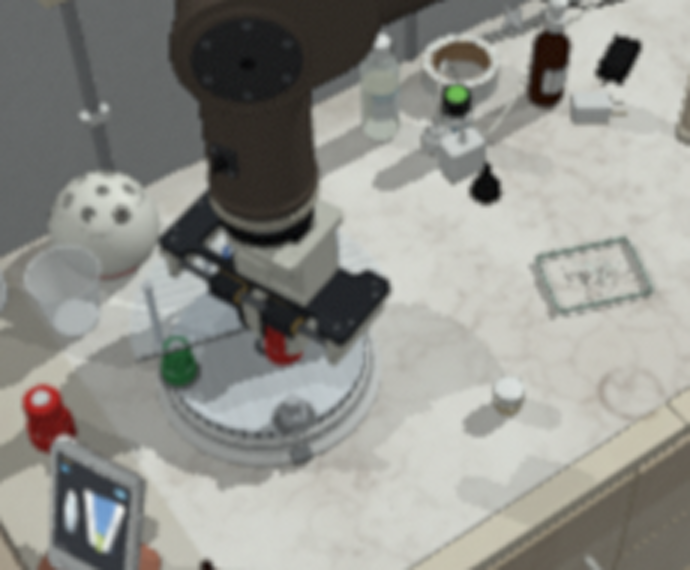

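View pics/w12.png

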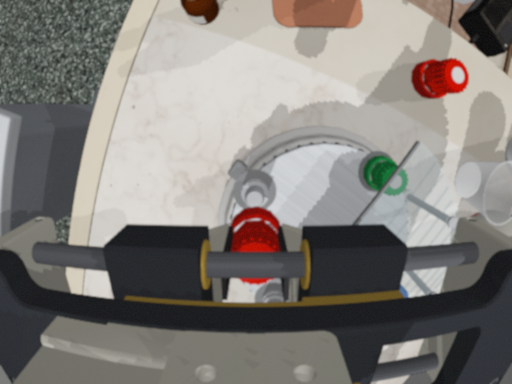

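carry_out:
  increments:
    - [1,[-10,-4,0],0.1]
    - [1,[-30,-13,0],0.2]
    - [1,[-60,-26,0],0.3]
    - [1,[-95,-40,0],0.4]
    - [1,[-130,-55,0],0.5]
    - [1,[-165,-70,0],0.6]
    - [1,[-200,-85,0],0.7]
    - [1,[-235,-100,0],0.8]

```text
time_s: 15.8
position: [489.0, -65.6, 158.8]
tool_rot: [-0.0, 0.844, 0.537, -0.0]
contact_force: [0.7, 0.3, -1.0]
finger_gap: 0.277
```

Run:
```python
from h import *
st()
tool([485,-177,120],-30)
```

```text
{'time_s': 15.8, 'joints': [0.77, 0.487, -1.003, 1.916, 0.485, 1.006, -0.888], 'position': [489.02, -65.595, 158.757], 'tool_rot': [-0.0, 0.844, 0.537, -0.0], 'contact_force': [0.7, 0.284, -0.981], 'moment': [0.025, -0.142, 0.002], 'finger_gap': 0.277}
tool shift [-102.6   43.5   38.8] tool y az -25.0 tilt [-0.001  0.    -1.   ] j7 -0.89
turn about z rad 0.087
```

carry_out:
  increments:
    - [1,[-28,12,10],0.05]
    - [1,[-56,24,20],0.09]
    - [1,[-82,35,30],0.09]
    - [1,[-95,40,36],0.09]
    - [1,[-103,43,38],0.09]
    - [1,[-103,43,38],0.09]
    - [1,[-103,43,38],0.09]

```text
time_s: 16.38
position: [486.1, -173.8, 121.5]
tool_rot: [-0.0, 0.865, 0.501, 0.0]
contact_force: [0.7, 0.8, -0.1]
finger_gap: 0.272
```

Run:
```python
from h import *
st()
tool([485,-177,31])
p=shot('wrist','w13')
for q in ['slab_top','red_rim','small_jar']: print(q,[(round(d['p'],2),np.round(d['at'],1).tolist()) for d in env.place_of(p,q)])
p=shot('top','t13'); a=p['color'][180:250,240:370,::-1]; cv2.imwrite('pics/t13c.png',cv2.resize(a,None,fx=6,fy=6,interpolation=2))
for q in ['slab_top']: print(q,[(round(d['p'],2),np.round(d['at'],1).tolist()) for d in env.place_of(p,q)])
```

```text
{'time_s': 16.383, 'joints': [0.91, 0.554, -0.93, 1.908, 0.542, 0.953, -0.796], 'position': [486.087, -173.767, 121.484], 'tool_rot': [-0.0, 0.865, 0.501, 0.0], 'contact_force': [0.719, 0.773, -0.119], 'moment': [0.042, -0.073, -0.035], 'finger_gap': 0.272}
tool shift [-3.4  0.7 90.5] tool y az -29.8 tilt [ 0.     0.001 -1.   ] j7 -0.8
slab_top [(0.71, [487.4, -178.5, 10.8])]
red_rim [(0.64, [482.7, -178.5, 99.2]), (0.23, [730.0, -171.7, -0.3])]
small_jar [(0.68, [409.3, -3.0, 1.9])]
slab_top []
```

View pics/w13.png

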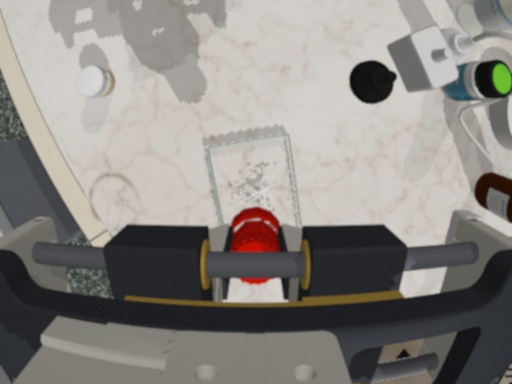

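View pics/t13c.png

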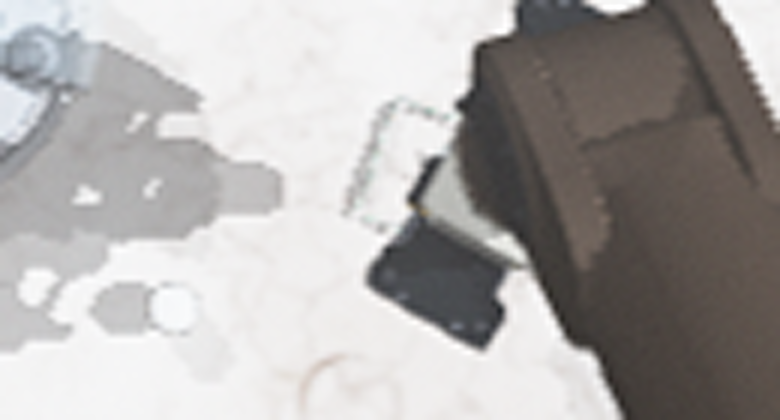

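Run:
```python
from h import *
p=shot('wrist','w14')
a,b=fish(p,207,149,10),fish(p,289,135,10);print(a,b,np.linalg.norm(a-b))
m=(a+b)/2; u=(b-a)/np.linalg.norm(b-a); n=np.array([u[1],-u[0],0]); print(m+n*52.5,m-n*52.5)
tool([486,-177,31])
```

```text
[ 469.80012968 -117.01431512   10.        ] [ 540.68366409 -143.13977504   10.        ] 75.54478874907662
[ 487.08595697 -179.33769718   10.        ] [523.3978368  -80.81639298  10.        ]
tool shift [-2.3  1.1 90.7] tool y az -29.8 tilt [ 0. -0. -1.] j7 -0.8
```

carry_out:
  increments:
    - [1,[-3,1,18],0]
    - [1,[-3,1,36],0]
    - [1,[-3,1,52],0]
    - [1,[-3,1,66],0]
    - [1,[-3,1,76],0]
    - [1,[-3,1,83],0]
    - [1,[-3,1,86],0]
    - [1,[-3,1,86],0]

```text
time_s: 17.4
position: [485.2, -178.1, 35.1]
tool_rot: [-0.0, 0.866, 0.501, -0.0]
contact_force: [-0.0, 0.3, 0.2]
finger_gap: 0.276
```

carry_out:
  increments:
    - [1,[0,0,0.5],0]
    - [1,[0,0,1],0]
    - [1,[0,0,1.5],0]
    - [1,[0,0,2],0]
    - [1,[0,0,2],0]

```text
time_s: 17.82
position: [485.4, -178.5, 33.5]
tool_rot: [0.0, 0.866, 0.501, 0.0]
contact_force: [0.2, -0.9, -0.6]
finger_gap: 0.275
```

Run:
```python
from h import *
st(); tool([486,-177,31])
```

```text
{'time_s': 17.817, 'joints': [0.832, 0.665, -0.821, 1.983, 0.685, 0.794, -0.911], 'position': [485.355, -178.465, 33.517], 'tool_rot': [0.0, 0.866, 0.501, 0.0], 'contact_force': [0.244, -0.906, -0.609], 'moment': [-0.012, -0.078, 0.05], 'finger_gap': 0.275}
tool shift [ 1.6 -0.2  2.5] tool y az -29.9 tilt [ 0. -0. -1.] j7 -0.91
```

carry_out:
  increments:
    - [1,[0,0,0.5],0]
    - [1,[0,0,1],0]
    - [1,[0,0,1.5],0]
    - [1,[0,0,1.5],0]

```text
time_s: 18.15
position: [485.2, -178.3, 31.7]
tool_rot: [-0.0, 0.866, 0.501, -0.0]
contact_force: [-0.0, 0.8, 0.1]
finger_gap: 0.279
```

carry_out:
  increments:
    - [1,[0,0,0.5],0]
    - [1,[0,0,1],0]
    - [1,[0,0,1],0]

```text
time_s: 18.4
position: [485.2, -178.3, 30.7]
tool_rot: [-0.0, 0.866, 0.501, -0.0]
contact_force: [-0.1, 0.5, 0.1]
finger_gap: 0.274
```

carry_out:
  increments:
    - [1,[0,0,0.5],0]
    - [1,[0,0,1],0]
    - [1,[0,0,1],0]

```text
time_s: 18.65
position: [485.3, -178.3, 30.1]
tool_rot: [0.0, 0.866, 0.501, -0.0]
contact_force: [-0.7, -0.0, 4.4]
finger_gap: 0.279
```

Run:
```python
from h import *
st()
p=shot('wrist','w15'); p=shot('scene','s15'); a=p['color'][150:250,270:390,::-1]; cv2.imwrite('pics/s15c.png',cv2.resize(a,None,fx=6,fy=6,interpolation=2))
```

```text
{'time_s': 18.65, 'joints': [0.829, 0.669, -0.816, 1.985, 0.691, 0.789, -0.916], 'position': [485.312, -178.314, 30.131], 'tool_rot': [0.0, 0.866, 0.501, -0.0], 'contact_force': [-0.73, -0.038, 4.449], 'moment': [0.016, 0.312, 0.023], 'finger_gap': 0.279}
```

View pics/s15c.png

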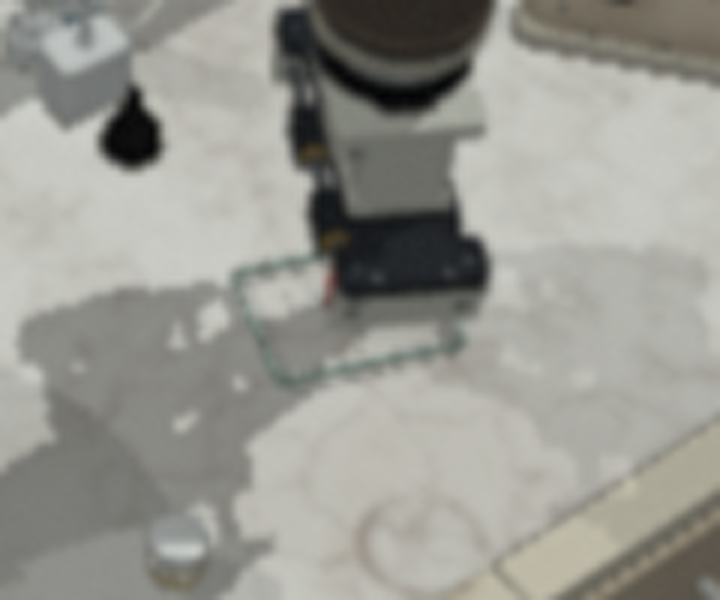

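View pics/w15.png

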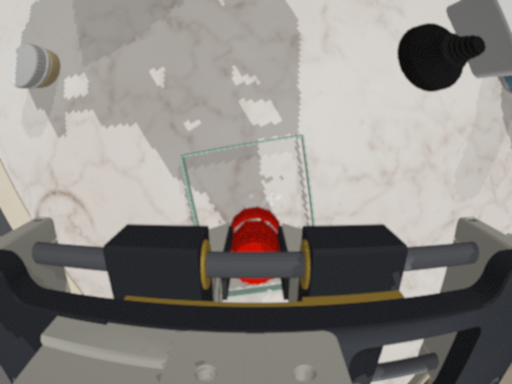

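Contact at 30.1 mm (4.4 N), with the holder well within the slab. Release slowly.

carry_out:
  increments:
    - [0.3,[0,0,0],0]
    - [0.3,[0,0,0],0]
    - [0.1,[0,0,0],0]
    - [-0.2,[0,0,0],0]
    - [-0.2,[0,0,0],0]
    - [-0.2,[0,0,0],0]

```text
time_s: 19.25
position: [485.2, -178.4, 29.8]
tool_rot: [-0.0, 0.866, 0.501, -0.0]
contact_force: [-0.1, -0.7, -0.9]
finger_gap: 0.577
```

carry_out:
  increments:
    - [-0.2,[0,0,-5],0]
    - [-0.2,[0,0,-12],0]
    - [-0.2,[0,0,-25],0]
    - [-0.2,[0,0,-45],0]
    - [-0.2,[0,0,-70],0]
    - [-0.2,[0,0,-100],0]
    - [-0.2,[0,0,-130],0]
    - [-0.2,[0,0,-160],0]

```text
time_s: 19.92
position: [485.1, -177.8, 192.5]
tool_rot: [0.0, 0.865, 0.501, 0.0]
contact_force: [1.2, 0.2, -0.2]
finger_gap: 0.601
```

Run:
```python
from h import *
st()
p=shot('wrist','w16')
p=shot('scene','s16'); a=p['color'][110:300,130:390,::-1]; cv2.imwrite('pics/s16c.png',cv2.resize(a,None,fx=3,fy=3,interpolation=2))
for q in ['red_rim','red_grip','slab_top']: print(q,[(round(d['p'],2),np.round(d['at'],1).tolist()) for d in env.place_of(p,q)])
```

```text
{'time_s': 19.917, 'joints': [0.974, 0.475, -0.994, 1.825, 0.447, 1.087, -0.705], 'position': [485.074, -177.754, 192.484], 'tool_rot': [0.0, 0.865, 0.501, 0.0], 'contact_force': [1.159, 0.212, -0.24], 'moment': [-0.05, -0.09, 0.011], 'finger_gap': 0.601}
red_rim [(0.61, [483.9, -182.8, 9.9]), (0.52, [642.4, 385.4, -0.6])]
red_grip [(0.59, [641.6, 380.2, 47.3]), (0.5, [486.1, -181.6, 50.0])]
slab_top [(0.73, [485.5, -174.4, 8.0])]
```

View pics/s16c.png

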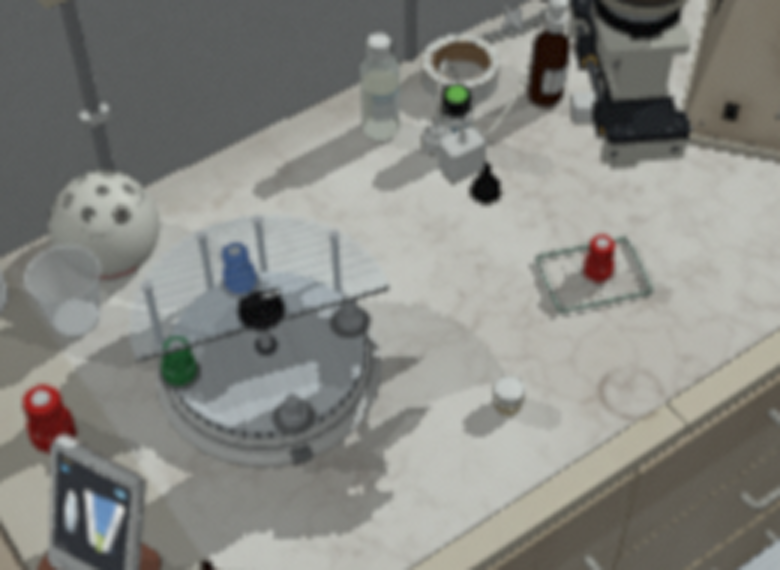

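View pics/w16.png

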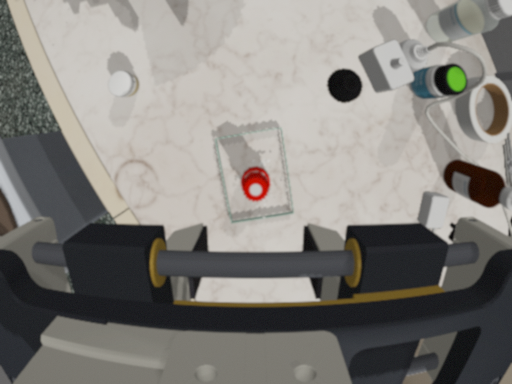

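The holder stands upright on the slab (wrist picture px 256,184). The front stud is bare, and blue and green are still on the carousel.

```bash
python3 -c "
from h import *
st(); print(env.sign_off())"
```

```text
{'time_s': 20.167, 'joints': [0.973, 0.477, -0.991, 1.827, 0.451, 1.083, -0.708], 'position': [484.882, -178.482, 190.116], 'tool_rot': [0.0, 0.866, 0.501, -0.0], 'contact_force': [-0.626, 0.332, -0.556], 'moment': [-0.027, -0.065, -0.029], 'finger_gap': 0.598}
the job is handed in; nothing more can be done
None
```

The red holder is off the carousel and standing upright on the glass slab. I handed the job in at about 20 s of the 72 s allowed.

- **Turning:** I gripped the black knob and turned the carousel a quarter turn anticlockwise. The wrist picture then showed red on the front station with the knob bar parallel to the hood edge.
- **Unscrewing:** I gripped the red holder and turned it 2.2 rad anticlockwise, letting it rise with the thread. It lifted off with about 3 N, and the force fell to zero once it was clear. During the turn a sideways force of about 8 N built up, which I relieved before lifting further.
- **Placing:** I lowered the holder onto the slab, felt contact at about 4 N, released it and withdrew upward.

**Last checks:**
- The scene and wrist pictures show the red holder upright, well inside the slab edges. The network puts its rim at about (484, -183, 10) and the slab centre at about (486, -174, 8).
- Blue and green are still on their studs, the front stud is bare, and nothing visible was knocked over.
- The gripper was about 160 mm above the slab contact height and touching nothing at hand-in.
- No check failed. The networks also kept reporting the larger red look-alike near (642, 383), which I left alone.

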